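Fetch the check weight from behind the amber bottle

TASK

The balance needs checking: lift the amber bottle with the blue cap off the blue tray and stand it on the bench beside the tray, then take the steel weight that was behind it, between the two upright guards, and set it down gently, upright, in the middle of the balance pan. Then put the amber bottle back, gently and upright, on its ring mark in the blue tray. Leave the white bottle, the brass weight, the tube rack and the tip box alone.

Things in the scene. Friction and masses are not known exactly. Their poses are not given: they have to be found in the camera images.
- amber_bottle_center (a point): Centre (half-way up, on the axis) of the amber bottle, 165 mm tall, 0.25 to 0.5 kg; z is its axis, up. Body 70 mm across for its lower 110 mm; the blue cap on top is 44 mm across, 30 mm tall, its middle 67.5 mm above this point: grasp the cap from above. It stands on the ring mark in the blue tray, between the robot and the steel weight.
- steel_weight_center (a point): Centre (half-way up, on the axis) of the bright steel weight, 45 mm tall, 0.3 kg; z is its axis, up. Round body 38 mm across and 30 mm tall, then a neck and a knob 30 mm across. It stands 4 mm behind the amber bottle between two guards of the tray: grasp its body from above, fingers fore and aft along the tray, once the bottle is away. The same in brass, in the grey tray, is not wanted.
- ring_mark (a point): Centre of the flat white ring mark, 78 mm across, on the blue tray's floor, 4 mm above the bench. Tray axes: x from bottle to weight, y across to the left, z up. Fixed tray 170 x 120 mm, rim 10 mm high. Guards: 4 mm thick plates along x at y = +-27 mm, x = 38 to 78 mm, tops 49 mm above the bench. Bench 110 mm from here along y, on the side nearer the robot's y = 0, is clear for the bottle.
- pan_top (a point): Centre of the upper face of the balance's round steel pan, 116 mm across, 70 mm above the bench; the pan does not move. The white balance with a blue band is fixed, 210 by 160 mm and 56 mm high beside the pan; z points up.
Things that resemble listed ones, but are neither listed nor needed, are in the scene too. What is shaped like the part that bears steel_weight_center but green or purple is not meant.

How it is judged (in metres and radians):
On the way, in this order (a step that is already met when the one before it is completed fails the run):
1. the amber bottle stands released and upright off the blue tray, its centre at least 80 mm from the ring mark (horizontal distance between amber_bottle_center and ring_mark above 0.08 m and height (world z) of amber_bottle_center below 0.1 m and angle between amber_bottle_center's own z axis and vertical below 0.17 rad and contact force between the fingers and amber_bottle below 0.3 N and linear speed of amber_bottle below 0.03 m/s), for 0.2 s.
2. the steel weight stands released and upright on the balance pan, within 25 mm of its middle (horizontal distance between steel_weight_center and pan_top below 0.025 m and z of steel_weight_center in the frame of pan_top between 0.015 and 0.03 m and angle between steel_weight_center's own z axis and vertical below 0.17 rad and contact force between the fingers and steel_weight below 0.3 N and linear speed of steel_weight below 0.03 m/s), for 0.2 s.
At the end, for the whole second after the job is handed in: The amber bottle stands released, upright (within 10 degrees) and at rest on the blue tray's floor, its centre within 15 mm of the ring mark's centre; the steel weight stands released, upright (within 10 degrees) and at rest on the balance pan, within 25 mm of its middle (all of step 2 and horizontal distance between amber_bottle_center and ring_mark below 0.015 m and z of amber_bottle_center in the frame of ring_mark between 0.076 and 0.089 m and angle between amber_bottle_center's own z axis and vertical below 0.17 rad and contact force between the fingers and amber_bottle below 0.3 N and linear speed of amber_bottle below 0.03 m/s); the robot touches nothing.
It fails at once if the amber bottle is tipped by more than 35 degrees (not (angle between amber_bottle_center's own z axis and vertical below 0.61 rad)).
It fails at once if the steel weight or the amber bottle is dropped (falls faster than 0.55 m/s, from about 15 mm) ((contact force between the fingers and steel_weight below 0.3 N and linear speed of steel_weight above 0.55 m/s) or (contact force between the fingers and amber_bottle below 0.3 N and linear speed of amber_bottle above 0.55 m/s)).
It fails at once if the white bottle, brass weight, tube rack or tip box is shifted by more than 20 mm (distance of any of white_bottle, brass_weight, tube_rack, tip_box from where it was at the start of the episode above 0.02 m).
It also fails if it takes over 69 s, if anything falls off the work surface, if the arm or the gripper's body presses on something with over 40 N, if the wrist force passes 120 N, or if a joint passes its speed limit or range.

ROBOT

A 6-joint arm with a two-finger parallel gripper is mounted at the origin on the work surface. World frame = base frame: x ahead of the robot, y to its left, z up, the work surface at z = 0. Lengths are in mm, angles in rad, forces in N, time in s.
With the tool pointing down it reaches from about 400 to 925 mm from the base axis. Payload 12.5 kg.
Tool frame: the origin (TCP) lies at the centre of the arm's flange, where the gripper is bolted on; the fingertips stand 190 mm ahead of it and the grasp point (between the pads) lies env.grip_point_offset ahead of it (env.grip_point_offset is the distance from the TCP to the grasp point, in mm); z points along the fingers, x is the direction in which the jaws open and shut, and the axes are right-handed (so a half turn about z gives the same grasp; the last joint's range is limited). The gripper opens to 95 mm and grips with 3 to 60 N. Pads are 20 mm wide; open, the fingers measure 119 mm over their backs; the gripper's body (75 mm by 180 mm) begins 59 mm behind the grasp point.
Start: joints at [-1.235, 0.491, 1.559, -0, 1.092, -0.106], TCP at [267.248, -564.981, 404.761] pointing down, gripper open.
Joint ranges: [-3.1, 3.1], [-0.84, 2.19], [0.05, 2.79], [-1.13, 4.28], [0.06, 2.93], [-2.69, 2.69]. Speed limits (rad/s): [2.22, 2.22, 2.79, 3.14, 3.14, 3.14].

INTERFACE

Orientations are given as [roll, pitch, yaw] about the fixed x, y, z axes, in that order (R = Rz(yaw) Ry(pitch) Rx(roll)).
In Python, from cell import state, read_camera, camera_model, job_done, env gives the robot as it stands.
- The arm moves only by the tool arm_command, never from a script. Its argument "steps" is a list of rows, each a list of 6 numbers: the shift along the tool's x, y, z in cm, then the turn, a rotation vector about the tool's x, y, z in degrees. In form: [[dx, dy, dz, rx, ry, rz], ...]. A call has 1 to 12 rows; each row is the pose to reach, as a shift and turn from the pose commanded when the call began, along the tool's axes at that moment; what a row does not reach only later rows make up. A row lasts 1/12 s, in which the tool goes at most 41.7 mm and 7.16 degrees, less where a joint would pass 70% of its speed; a pose out of reach is approached as far as the arm can. A call with a gripper value outside its range is refused whole. "jaw" is the finger opening in cm, from 0 to 9.51, set as the call begins (left out, the last holds). The fingers move at their own pace and stop on an object; the grip force is fixed at half the most. Time passes only in rows, so rows that repeat a pose let the fingers close. It gives the time, the measured TCP pose, the force and the opening at its end, in the units of the state.
- state(): the state, without advancing time (a new reading comes with each control period).
- read_camera(name): name is "side" or "top"; returns the picture (480x640x3 uint8, red, green, blue); there is no depth.
- camera_model(name): a dict with "K" (3x3 intrinsics, pixels), "xyz" and "rotation" of the camera in the world. Camera axes: x right, y up, looking along -z (the intrinsics and any distortion apply to the point x, -y, -z); pixel columns grow to the right and rows downward; lengths in mm; the calibration is good to about 2 mm. A picture is of the moment at which its call begins. camera_model takes no time and is no camera call.
- job_done(): hands the job in, once; it reports no verdict.
The state is a dict: "t": time; "joints": joint angles; "qvel": joint speeds; "tau": joint torques, N m; "eef_pos": TCP position; "tcp_rot": TCP orientation; "ft_force": force on the tool from outside, world axes, zero at the start; "moment": the same for the moment, N m; "opening": opening from 0.0 (shut) to 1.0 (fully open).
Only numpy, scipy, OpenCV 4.12 (cv2) and the standard library are available. Lean on these libraries where they do the work, as an engineer would, in place of code of your own. Each camera call takes 0.05 s, during which the arm holds its last target. There are 200 camera calls.

## Working session

There is one attempt and no reset: what is moved stays moved. The work goes in short steps, Python scripts to look and compute and a tool call to move; the robot and the scene stay as the last step left them, time stands still between calls to the robot, and variables do not carry over. Pictures are saved under pics/ and viewed, about 8 in all and at most 12, crops included, and the job is handed in when it is done.

Besides the shell and the picture viewer there is one more tool, called as name(argument=value, ...) on one line, values as JSON. arm_command: Moves the arm, as the interface text tells. Its arguments: {"type":"object","properties":{"steps":{"type":"array"},"jaw":{"type":"number"}},"required":["steps"]}

```bash
mkdir -p pics; ls; python3 - <<'E'
from cell import state, read_camera, camera_model, env
import cv2
print(state(), env.grip_point_offset)
for n in("top","side"):
    print(n,camera_model(n)); cv2.imwrite(f"pics/{n}0.png",read_camera(n)[:,:,::-1])
E
```

```text
pics
{'t': 0.0, 'joints': array([-1.23461957e+00,  4.91560719e-01,  1.55947098e+00,  1.66251200e-05,
        1.09173451e+00, -1.05617073e-01]), 'qvel': array([ 2.78141351e-04,  1.43810545e-03, -5.37331759e-04, -7.88239779e-05,
        7.77039492e-04,  1.55046164e-03]), 'tau': array([-1.15585855e-03, -6.12645578e+01, -2.58190405e+01,  6.91840751e-02,
        4.81327402e-02, -1.26604650e-04]), 'eef_pos': array([ 267.22412357, -564.9457198 ,  404.15349589]), 'tcp_rot': array([-3.14145427e+00,  1.16546796e-03, -1.12901009e+00]), 'ft_force': array([ 0.6637596 ,  0.50915723, -0.30990176]), 'moment': array([-0.00387739,  0.01005231,  0.04012828]), 'opening': 1.0016616027897198} 171.3
top {'K': array([[540.59649364,   0.        , 314.8351136 ],
       [  0.        , 540.59649364, 247.64006718],
       [  0.        ,   0.        ,   1.        ]]), 'xyz': array([ 494.70972149,   -5.85365238, 1102.10704698]), 'rotation': array([ 0.06498232, -0.0161199 , -1.5468687 ])}
side {'K': array([[516.04503985,   0.        , 319.29047632],
       [  0.        , 516.04503985, 244.02394011],
       [  0.        ,   0.        ,   1.        ]]), 'xyz': array([389.33816128, 607.35898934, 839.6592924 ]), 'rotation': array([ 0.71555163, -0.01544842, -2.85097001])}
```

View pics/top0.png

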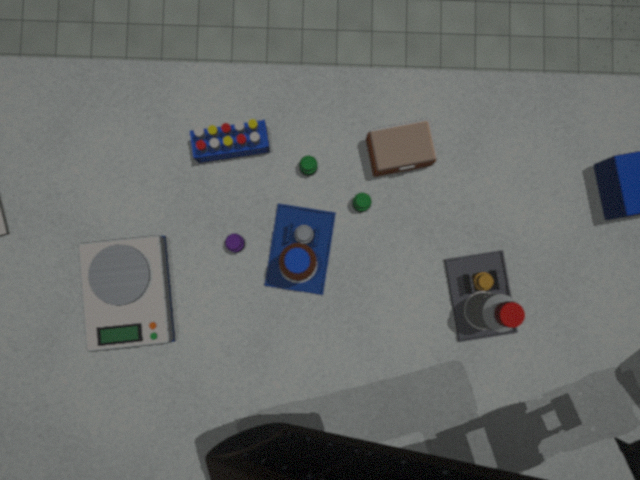

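View pics/side0.png

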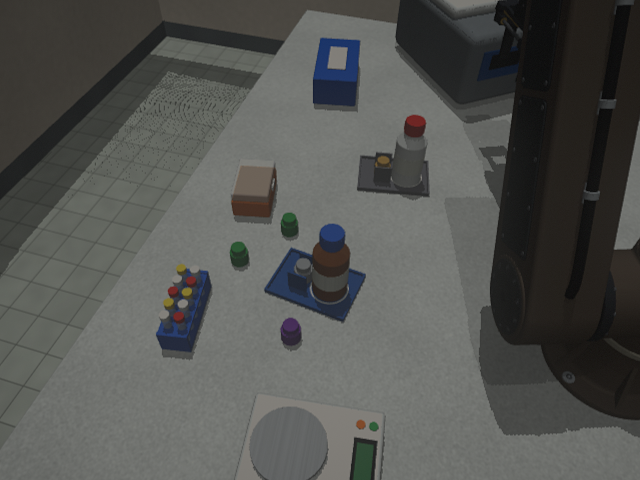

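```bash
cat > h.py <<'E'
import numpy as np, cv2
from scipy.spatial.transform import Rotation as R
from cell import state, read_camera, camera_model, env
def ray(n,uv):
    c=camera_model(n); u,v=uv; K=c["K"]
    d=np.array([(u-K[0,2])/K[0,0],-(v-K[1,2])/K[1,1],-1.])
    return np.array(c["xyz"]), R.from_euler("xyz",c["rotation"]).apply(d)
def onz(n,uv,z):
    o,d=ray(n,uv); return (o+d*(z-o[2])/d[2]).round(1)
def tri(a,b):
    (o1,d1),(o2,d2)=ray("top",a),ray("side",b)
    s=np.linalg.lstsq(np.c_[d1,-d2],o2-o1,rcond=None)[0]
    p,q=o1+s[0]*d1,o2+s[1]*d2; return ((p+q)/2).round(1), np.linalg.norm(p-q).round(1)
def blobs(m,roi,amin=30):
    x0,y0,x1,y1=roi; k=np.zeros(m.shape,np.uint8); k[y0:y1,x0:x1]=m[y0:y1,x0:x1]
    cs,_=cv2.findContours(k*255,cv2.RETR_EXTERNAL,cv2.CHAIN_APPROX_NONE)
    return sorted([c for c in cs if cv2.contourArea(c)>amin],key=cv2.contourArea,reverse=True)
def toolshift(target,yaw):
    """tool-frame shift in cm and z-turn in deg from current pose to grasp point target (mm), pointing down, jaw dir yaw"""
    s=state(); r=R.from_euler("xyz",s["tcp_rot"]); 
    t=np.array(target)+[0,0,env.grip_point_offset]
    best=None
    for k in (0,np.pi):
        q=R.from_euler("xyz",[np.pi,0,yaw+k]); rv=np.degrees((r.inv()*q).as_rotvec())
        if best is None or np.linalg.norm(rv)<np.linalg.norm(best): best=rv
    return (r.inv().apply(t-s["eef_pos"])/10).round(2), best.round(2)
E
python3 - <<'E'
from h import *
T=read_camera("top");S=read_camera("side")
hT=cv2.cvtColor(T,cv2.COLOR_RGB2HSV);hS=cv2.cvtColor(S,cv2.COLOR_RGB2HSV)
bl=lambda h:((h[:,:,0]>100)&(h[:,:,0]<125)&(h[:,:,1]>120)).astype(np.uint8)
tray=blobs(bl(hT),(255,195,345,300))[0]; rc=cv2.minAreaRect(tray); print("tray",rc)
print([onz("top",p,10) for p in cv2.boxPoints(rc)])
capm=((hT[:,:,2]>130)).astype(np.uint8)*bl(hT)
for c in blobs(capm,(275,240,320,285)): e=cv2.fitEllipse(c);print("capT",e,onz("top",e[0],169))
capm=bl(hS)
for c in blobs(capm,(310,220,355,250)): print("capS",cv2.boundingRect(c),cv2.moments(c)["m10"]/cv2.moments(c)["m00"],cv2.moments(c)["m01"]/cv2.moments(c)["m00"])
g=((hT[:,:,1]<60)&(hT[:,:,2]>90)).astype(np.uint8)
for c in blobs(g,(288,220,322,245)): e=cv2.fitEllipse(c);print("wt",e,onz("top",e[0],49))
p=((hT[:,:,1]<60)&(hT[:,:,2]<165)).astype(np.uint8)
for c in blobs(p,(84,238,157,310)): e=cv2.fitEllipse(c);print("pan",e,onz("top",e[0],70))
print(T[260,297],T[233,303],T[275,120],T[300,160],T[220,290])
a=cv2.resize(T[190:350,70:350],None,fx=2.8,fy=2.8,interpolation=cv2.INTER_CUBIC)
cv2.imwrite("pics/crop1.png",a[:,:,::-1])
E
```

```text
tray ((299.6624450683594, 248.76446533203125), (57.706111907958984, 82.14872741699219), 9.039482116699219)
[array([488.7,  77.3,  10. ]), array([653.9,  56. ,  10. ]), array([638.3, -60.3,  10. ]), array([473.3, -37.8,  10. ])]
capS (320, 224, 25, 18) 331.8257217847769 232.70656167979
wt ((304.01470947265625, 232.3304443359375), (14.695456504821777, 15.531209945678711), 100.30583190917969) [593.1   0.7  49. ]
pan ((120.0, 273.5), (83.94278717041016, 85.27413177490234), 90.0) [503.9 347.4  70. ]
[ 27  62 124] [105 108 111] [104 109 108] [136 132 128] [ 35  57 101]
```

View pics/crop1.png

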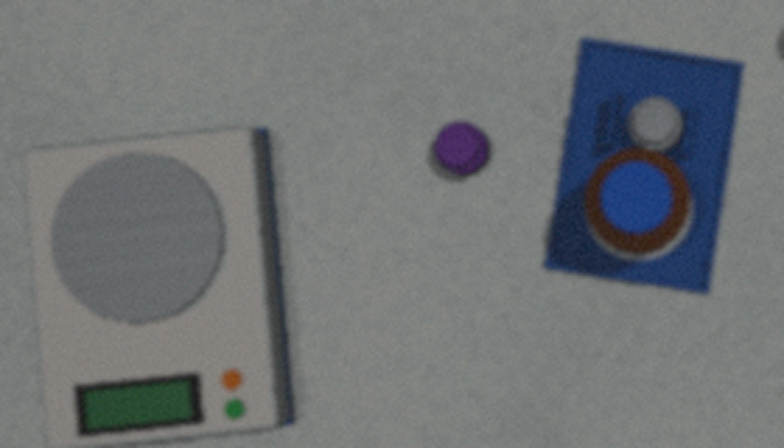

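```bash
python3 - <<'E'
from h import *
print("capT",onz("top",(297.5,260.4),169),"tri",tri((297.6,259.8),(331.8,232.7)))
print("wt",onz("top",(303.9,234),49)); print("pan",onz("top",(119.3,275),70))
T=cv2.imread("pics/top0.png");h=cv2.cvtColor(T,cv2.COLOR_BGR2HSV)
m=((h[:,:,0]>95)&(h[:,:,0]<125)&(h[:,:,2]>95)&(h[:,:,1]>150)).astype(np.uint8)
for c in blobs(m,(280,242,315,280)): e=cv2.fitEllipse(c);print("capT",e,onz("top",e[0],169))
b=cv2.cvtColor(cv2.GaussianBlur(T,(5,5),0),cv2.COLOR_BGR2LAB).astype(int)
m=(b[:,:,2]<126).astype(np.uint8); print(b[275,120],b[330,160],b[245,95])
for c in blobs(m,(82,238,160,315)): e=cv2.fitEllipse(c);print("pan",e,onz("top",e[0],70))
yaw=np.radians(-7.6); a=np.array([np.cos(yaw),np.sin(yaw)])
for p in [(530,15)]: print(toolshift((p[0],p[1],230),yaw),toolshift((p[0],p[1],230),yaw+np.pi/2))
print(state()["joints"])
E
```

```text
capT [533.  10. 169.] tri (array([534.1,   9.9, 164.3]), np.float64(0.1))
wt [589.8   0.8  49. ]
pan [501.  348.6  70. ]
capT ((296.76593017578125, 260.0511169433594), (23.403162002563477, 24.0539608001709), 171.4586181640625) [533.5  11.2 169. ]
[113 127 126] [139 129 130] [139 127 131]
(array([-41.19, -48.55,   0.34]), array([-2.000e-02,  3.000e-02, -5.709e+01])) (array([-41.19, -48.55,   0.34]), array([1.000e-02, 3.000e-02, 3.291e+01]))
[-1.23459589e+00  4.91298446e-01  1.55917307e+00 -7.07716240e-07
  1.09168302e+00 -1.05622908e-01]
```

```bash
python3 - <<'E'
from h import *
print(toolshift((533.3,10.6,220),np.radians(-7.6)))
E
```

```text
(array([-40.65, -48.66,   1.34]), array([-2.000e-02,  3.000e-02, -5.709e+01]))
```

arm_command(steps=[[-40.7,-48.7,0,0,0,-57],[-40.7,-48.7,0,0,0,-57],[-40.7,-48.7,0,0,0,-57],[-40.7,-48.7,0,0,0,-57],[-40.7,-48.7,0,0,0,-57],[-40.7,-48.7,0,0,0,-57],[-40.7,-48.7,0,0,0,-57],[-40.7,-48.7,0,0,0,-57],[-40.7,-48.7,0,0,0,-57],[-40.7,-48.7,0,0,0,-57],[-40.7,-48.7,0,0,0,-57],[-40.7,-48.7,0,0,0,-57]], jaw=9.5)

```text
t: 1.2
eef_pos: [477.3, -109.1, 404.9]
tcp_rot: [3.141, -0.0, -0.134]
ft_force: [0.9, -0.9, 0.4]
opening: 0.998
```

```bash
python3 - <<'E'
from h import *
print(state()["t"],toolshift((533.3,10.6,220),np.radians(-7.6)))
E
```

```text
1.2 (array([  3.94, -12.61,   1.36]), array([ 0.01, -0.02, -0.09]))
```

arm_command(steps=[[3.9,-12.6,1.4,0,0,0],[3.9,-12.6,1.4,0,0,0],[3.9,-12.6,1.4,0,0,0],[3.9,-12.6,1.4,0,0,0],[3.9,-12.6,1.4,0,0,0],[3.9,-12.6,1.4,0,0,0],[3.9,-12.6,1.4,0,0,0]])

```text
t: 1.78
eef_pos: [532.1, 7.5, 390.8]
tcp_rot: [3.141, 0.0, -0.135]
ft_force: [0.2, 0.6, -0.3]
opening: 0.999
```

```bash
python3 - <<'E'
from h import *
print(state()["t"],toolshift((533.3,10.6,220),np.radians(-7.6)))
T=read_camera("top");S=read_camera("side")
A=cv2.resize(T[180:320,230:380],(400,373));B=cv2.resize(S[190:330,250:400],(400,373))
cv2.imwrite("pics/c2.png",np.hstack([A,B])[:,:,::-1])
E
```

```text
1.7833 (array([ 0.08, -0.32, -0.05]), array([ 0.02,  0.01, -0.14]))
```

View pics/c2.png

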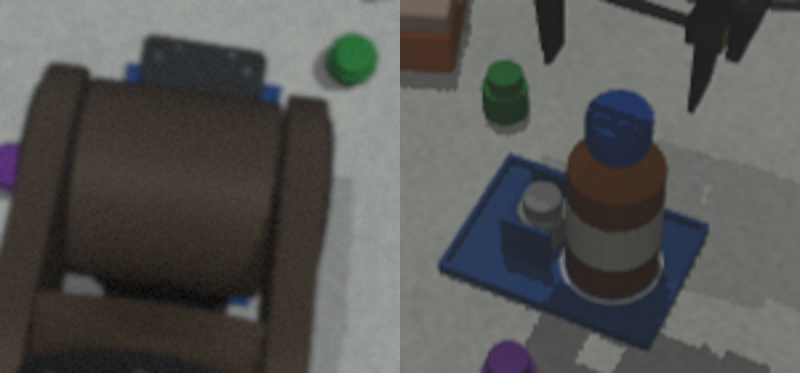

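arm_command(steps=[[0,0,2,0,0,0],[0,0,4,0,0,0],[0,0,5.5,0,0,0],[0,0,6.4,0,0,0],[0,0,6.4,0,0,0],[0,0,6.4,0,0,0]])

```text
t: 2.38
eef_pos: [532.6, 7.9, 327.0]
tcp_rot: [3.142, 0.0, -0.135]
ft_force: [0.2, -0.1, 0.6]
opening: 0.999
```

```bash
python3 - <<'E'
from h import *
print(state()["t"],toolshift((533.3,10.6,156),np.radians(-7.6)))
E
```

```text
2.3833 (array([ 0.04, -0.28, -0.03]), array([ 0.01,  0.01, -0.15]))
```

arm_command(steps=[[0,0,0,0,0,0],[0,0,0,0,0,0],[0,0,0,0,0,0],[0,0,0,0,0,0],[0,0,0,0,0,0],[0,0,0,0,0,0],[0,0,0,0,0,0],[0,0,0,0,0,0],[0,0,0,0,0,0],[0,0,0,0,0,0]], jaw=3.5)

```text
t: 3.22
eef_pos: [532.6, 8.6, 326.7]
tcp_rot: [3.142, -0.0, -0.134]
ft_force: [-0.3, -0.3, -0.2]
opening: 0.459
```

arm_command(steps=[[0,0,-0.5,0,0,0],[0,0,-1.5,0,0,0],[0,0,-3,0,0,0],[0,0,-4,0,0,0],[0,1,-4,0,0,0],[0,3,-4,0,0,0],[0,5.5,-4,0,0,0],[0,8,-4,0,0,0],[0,10.5,-4,0,0,0],[0,12.5,-4,0,0,0],[0,14,-4,0,0,0],[0,14,-4,0,0,0]])

```text
t: 4.22
eef_pos: [513.1, -133.0, 366.4]
tcp_rot: [3.141, 0.0, -0.136]
ft_force: [0.2, 0.6, -4.6]
opening: 0.452
```

arm_command(steps=[[0,0,0.5,0,0,0],[0,0,1.5,0,0,0],[0,0,2.7,0,0,0],[0,0,3.5,0,0,0],[0,0,4,0,0,0],[0,0,4.2,0,0,0],[0,0,4.3,0,0,0],[0,0,4.3,0,0,0],[0,0,4.3,0,0,0],[0,0,4.3,0,0,0]])

```text
t: 5.05
eef_pos: [513.8, -130.1, 324.1]
tcp_rot: [3.141, -0.001, -0.134]
ft_force: [-0.4, -0.2, -3.7]
opening: 0.457
```

```bash
python3 - <<'E'
from h import *
s=state();print(s["t"],s["eef_pos"],s["ft_force"],s["opening"])
T=read_camera("top");S=read_camera("side")
A=cv2.resize(T[180:320,230:380],(400,373));B=cv2.resize(S[170:310,250:400],(400,373))
cv2.imwrite("pics/c3.png",np.hstack([A,B])[:,:,::-1])
E
```

```text
5.05 [ 513.82620589 -130.14918729  324.13845655] [-0.36490753 -0.20821349 -3.65098618] 0.457406471083376
```

View pics/c3.png

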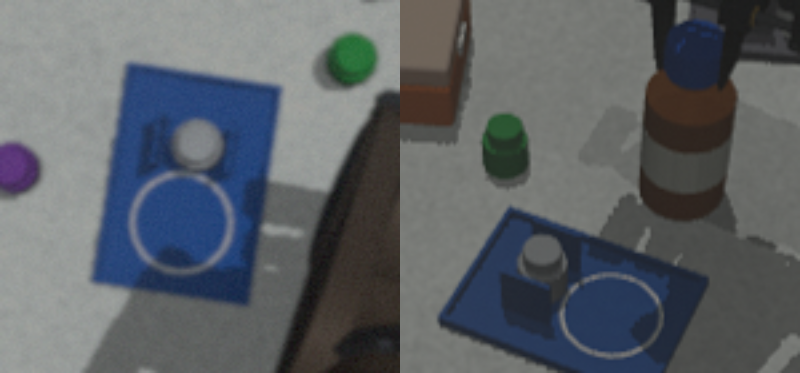

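arm_command(steps=[[0,0,0.05,0,0,0],[0,0,0.1,0,0,0],[0,0,0.1,0,0,0],[0,0,0.1,0,0,0]])

```text
t: 5.48
eef_pos: [513.8, -130.2, 322.8]
tcp_rot: [3.141, -0.0, -0.134]
ft_force: [0.1, -0.7, -3.0]
opening: 0.457
```

arm_command(steps=[[0,0,0.05,0,0,0],[0,0,0.05,0,0,0]])

```text
t: 5.65
eef_pos: [513.8, -130.3, 322.8]
tcp_rot: [3.141, -0.001, -0.134]
ft_force: [-0.7, -0.8, 3.6]
opening: 0.456
```

arm_command(steps=[[0,0,0,0,0,0],[0,0,0,0,0,0],[0,0,0,0,0,0],[0,0,0,0,0,0],[0,0,0,0,0,0],[0,0,0,0,0,0]], jaw=9.5)

```text
t: 6.15
eef_pos: [513.8, -130.2, 322.2]
tcp_rot: [3.142, 0.0, -0.134]
ft_force: [0.1, -0.5, -0.2]
opening: 0.82
```

arm_command(steps=[[0,0,-2,0,0,0],[0,0,-4,0,0,0],[0,0,-6,0,0,0],[0,0,-6.5,0,0,0],[0,0,-6.5,0,0,0]])

```text
t: 6.57
eef_pos: [513.8, -130.2, 388.3]
tcp_rot: [3.141, -0.003, -0.134]
ft_force: [-0.4, 0.7, 0.2]
opening: 0.999
```

```bash
python3 - <<'E'
from h import *
s=state();print(s["t"],s["eef_pos"],s["ft_force"],s["opening"])
T=cv2.imread("pics/c3.png")
T=cv2.cvtColor(read_camera("top"),cv2.COLOR_RGB2BGR); h=cv2.cvtColor(T,cv2.COLOR_BGR2HSV)
g=((h[:,:,1]<110)&(h[:,:,2]>80)).astype(np.uint8)
roi=(268,242,320,284)
for c in blobs(g,roi,20): print("ring?",cv2.contourArea(c),cv2.boundingRect(c),cv2.fitEllipse(c))
bl=((h[:,:,0]>100)&(h[:,:,0]<125)&(h[:,:,1]>120)).astype(np.uint8)
# ring from outline in crop c3: scale 8/3 from (230,180)
f=lambda x,y:(230+(x+.5)*.375-.5,180+(y+.5)*.3753-.5)
print("ring eye",onz("top",f(181.5,221),4),"knob eye",onz("top",f(199,144),49))
k=((h[:,:,1]<70)&(h[:,:,2]>85)).astype(np.uint8)
for c in blobs(k,(292,220,320,246),20):
    (p,r)=cv2.minEnclosingCircle(c);print("wt",p,r,onz("top",p,49))
A=cv2.imread("pics/c3.png")[150:300,100:260]
hh=cv2.cvtColor(A,cv2.COLOR_BGR2HSV); m=(hh[:,:,1]<120).astype(np.uint8)
for c in blobs(m,(0,12,160,150),300): e=cv2.fitEllipse(c);print("ring",e,cv2.boundingRect(c),onz("top",f(e[0][0]+100,e[0][1]+150),4))
E
```

```text
6.5667 [ 513.75289647 -130.15904728  388.31315719] [-0.43963596  0.6715547   0.17946433] 0.9991999360615696
ring? 1233.5 (278, 242, 40, 42) ((297.83917236328125, 262.7601013183594), (39.09016799926758, 40.76984405517578), 21.426210403442383)
ring? 31.5 (268, 242, 4, 24) ((269.2731628417969, 246.82791137695312), (2.7281494140625, 29.754497528076172), 3.557236909866333)
ring eye [535.2  12.1   4. ] knob eye [590.4   0.   49. ]
wt (301.5, 236.5) 12.747649192810059 [584.8   5.4  49. ]
ring ((82.10102081298828, 69.90091705322266), (104.73563385009766, 116.5765151977539), 22.354551315307617) (27, 12, 109, 115) [536.1  11.7   4. ]
ring ((9.139873504638672, 140.94189453125), (14.345670700073242, 179.81484985351562), 94.2254867553711) (0, 132, 118, 18) [480.8  65.6   4. ]
ring ((5.475426197052002, 21.271141052246094), (10.156142234802246, 112.75039672851562), 4.504062175750732) (0, 12, 13, 78) [571.8  71.1   4. ]
ring ((153.66494750976562, 141.3284454345703), (9.712176322937012, 117.9094467163086), 4.265120506286621) (147, 70, 13, 80) [483.1 -44.1   4. ]
```

```bash
python3 - <<'E'
from h import *
a=(230+199.5*.375-.5,180+144.5*.3753-.5); b=(250+(545-400+.5)*.375-.5,170+250.5*.3753-.5)
print(tri(a,b), onz("side",b,49))
y=np.radians(-7.7)
for z in(110,31): print(toolshift((591,2,z),y))
E
```

```text
(array([ 5.902e+02, -1.000e-01,  4.500e+01]), np.float64(1.1)) [588.6   2.9  49. ]
(array([  5.9 , -14.13,  10.59]), array([ 0.02, -0.04,  0.01]))
(array([  5.89, -14.13,  18.49]), array([ 0.02, -0.04,  0.01]))
```

arm_command(steps=[[5.9,-14.1,0,0,0,0],[5.9,-14.1,0,0,0,0],[5.9,-14.1,0,0,0,0],[5.9,-14.1,0,0,0,0],[5.9,-14.1,2,0,0,0],[5.9,-14.1,5,0,0,0],[5.9,-14.1,8,0,0,0],[5.9,-14.1,10.5,0,0,0],[5.9,-14.1,11.5,0,0,0],[5.9,-14.1,11.5,0,0,0],[5.9,-14.1,11.5,0,0,0],[5.9,-14.1,11.5,0,0,0]], jaw=6.5)

```text
t: 7.62
eef_pos: [591.4, 1.5, 273.3]
tcp_rot: [3.142, -0.002, -0.134]
ft_force: [0.0, 0.6, 0.3]
opening: 0.682
```

```bash
python3 - <<'E'
from h import *
s=state();print(s["t"],s["ft_force"],s["opening"],toolshift((590.5,1.2,28),np.radians(-7.7)))
T=read_camera("top");S=read_camera("side")
A=cv2.resize(T[180:320,230:380],(400,373));B=cv2.resize(S[190:330,250:400],(400,373))
cv2.imwrite("pics/c4.png",np.hstack([A,B])[:,:,::-1])
E
```

```text
7.6167 [0.0134969  0.60358167 0.34301003] 0.6818364990955047 (array([-0.1 ,  0.05,  7.4 ]), array([ 0.  , -0.09,  0.01]))
```

View pics/c4.png

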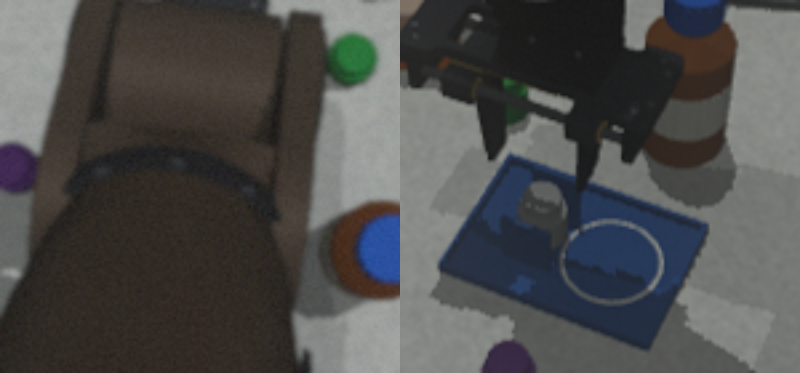

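arm_command(steps=[[-0.1,0,1.5,0,0,0],[-0.1,0,3,0,0,0],[-0.1,0,4.5,0,0,0],[-0.1,0,5,0,0,0],[-0.1,0,5,0,0,0]])

```text
t: 8.13
eef_pos: [590.1, 1.7, 222.0]
tcp_rot: [3.141, 0.001, -0.134]
ft_force: [0.4, 1.5, 0.5]
opening: 0.685
```

arm_command(steps=[[0,0,0.8,0,0,0],[0,0,1.6,0,0,0],[0,0,2.2,0,0,0],[0,0,2.4,0,0,0],[0,0,2.4,0,0,0]])

```text
t: 8.55
eef_pos: [590.0, 1.8, 197.7]
tcp_rot: [3.141, 0.001, -0.134]
ft_force: [-0.4, -0.1, -0.8]
opening: 0.684
```

arm_command(steps=[[0,0,0,0,0,0],[0,0,0,0,0,0],[0,0,0,0,0,0],[0,0,0,0,0,0],[0,0,0,0,0,0],[0,0,0,0,0,0],[0,0,0,0,0,0],[0,0,0,0,0,0]], jaw=3)

```text
t: 9.22
eef_pos: [590.2, 1.8, 198.4]
tcp_rot: [3.142, -0.001, -0.134]
ft_force: [1.2, -0.1, 1.3]
opening: 0.394
```

arm_command(steps=[[0,0,-0.5,0,0,0],[0,0,-2,0,0,0],[0,0,-4,0,0,0],[0,0,-7,0,0,0],[0,0,-10,0,0,0],[-0.4,-1,-11,0,0,0],[-1.2,-3,-11,0,0,0],[-2.4,-6,-11,0,0,0],[-3.6,-9,-11,0,0,0],[-4.8,-12,-11,0,0,0],[-6,-15,-11,0,0,0],[-7.2,-18,-11,0,0,0]])

```text
t: 10.22
eef_pos: [541.6, 191.7, 307.4]
tcp_rot: [3.141, 0.001, -0.134]
ft_force: [0.6, 0.6, -2.3]
opening: 0.394
```

arm_command(steps=[[-1.2,-3,0,0,0,0],[-2.4,-6,0,0,0,0],[-3.6,-9,0,0,0,0],[-4.8,-12,0,0,0,0],[-5.8,-14.2,0,0,0,0],[-6.2,-15.2,0,0,0,0],[-6.2,-15.2,0,0,0,0],[-6.2,-15.2,0,0,0,0],[-6.2,-15.2,0,0,0,0]])

```text
t: 10.97
eef_pos: [501.8, 347.9, 307.8]
tcp_rot: [3.141, 0.001, -0.135]
ft_force: [-0.2, 0.1, -3.1]
opening: 0.398
```

```bash
python3 - <<'E'
from h import *
s=state();print(s["t"],s["eef_pos"],s["ft_force"],s["opening"],toolshift((502,348.5,97),np.radians(-7.7)))
T=read_camera("top");S=read_camera("side")
A=cv2.resize(T[200:360,40:200],(400,400));B=cv2.resize(S[320:480,210:400],(475,400))
cv2.imwrite("pics/c5.png",np.hstack([A[:,:320],B])[:,:,::-1])
E
```

```text
10.9667 [501.80321145 347.9209604  307.76519714] [-0.16185437  0.05401596 -3.07495731] 0.3978129676878019 (array([ 0.01, -0.06,  3.95]), array([ 0.05,  0.04, -0.02]))
```

View pics/c5.png

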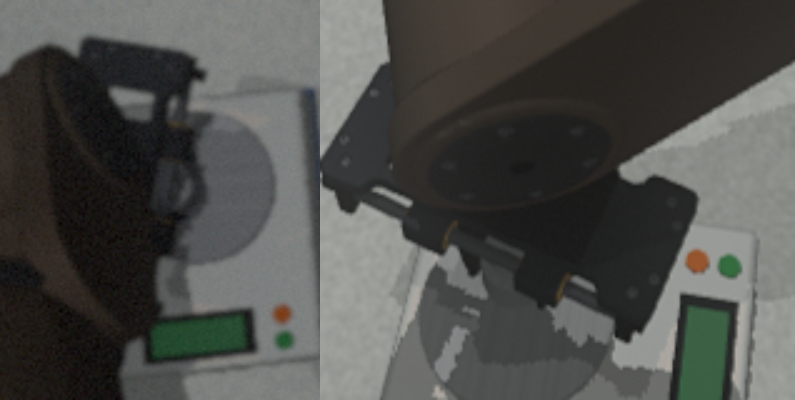

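arm_command(steps=[[0,0,1,0,0,0],[0,0,2,0,0,0],[0,0,3,0,0,0],[0,0,3.6,0,0,0],[0,0,4,0,0,0],[0,0,4.1,0,0,0],[0,0,4.2,0,0,0],[0,0,4.2,0,0,0],[0,0,4.2,0,0,0]])

```text
t: 11.82
eef_pos: [501.8, 348.8, 266.5]
tcp_rot: [-3.141, -0.001, -0.134]
ft_force: [-0.3, 0.2, -3.2]
opening: 0.392
```

arm_command(steps=[[0,0,0.05,0,0,0],[0,0,0.1,0,0,0],[0,0,0.1,0,0,0],[0,0,0.1,0,0,0]])

```text
t: 12.15
eef_pos: [501.7, 348.7, 265.3]
tcp_rot: [3.142, -0.0, -0.134]
ft_force: [0.0, -0.2, -3.2]
opening: 0.39
```

arm_command(steps=[[0,0,0.05,0,0,0],[0,0,0.1,0,0,0],[0,0,0.1,0,0,0],[0,0,0.1,0,0,0]])

```text
t: 12.48
eef_pos: [501.7, 348.7, 264.4]
tcp_rot: [-3.142, -0.0, -0.134]
ft_force: [-1.9, -0.2, 1.9]
opening: 0.393
```

Contact (force rose from −3.2 to +1.9 N). Release partially, then rise.

arm_command(steps=[[0,0,0,0,0,0],[0,0,0,0,0,0],[0,0,0,0,0,0],[0,0,0,0,0,0],[0,0,0,0,0,0],[0,0,0,0,0,0]], jaw=7)

```text
t: 12.98
eef_pos: [501.7, 348.7, 264.2]
tcp_rot: [3.141, -0.0, -0.134]
ft_force: [-0.3, 0.4, -0.4]
opening: 0.724
```

arm_command(steps=[[0,0,-1,0,0,0],[0,0,-3,0,0,0],[0,0,-6,0,0,0],[0,0,-9,0,0,0],[0,0,-12,0,0,0],[0,0,-14,0,0,0],[2,5,-14,0,0,0],[4,10,-14,0,0,0],[5.2,13,-14,0,0,0],[6.4,16,-14,0,0,0],[7.6,19,-14,0,0,0],[8,20,-14,0,0,0]])

```text
t: 13.98
eef_pos: [554.9, 135.7, 405.1]
tcp_rot: [3.141, -0.001, -0.137]
ft_force: [0.8, 0.1, -0.8]
opening: 0.738
```

```bash
python3 - <<'E'
from h import *
s=state();print(s["t"],s["eef_pos"],s["ft_force"],s["opening"],toolshift((513.8,-130.2,220),np.radians(-7.7)))
T=read_camera("top");S=read_camera("side")
A=cv2.resize(T[200:360,40:200],(400,400));B=cv2.resize(S[360:480,230:350],(400,400))
cv2.imwrite("pics/c6.png",np.hstack([A,B])[:,:,::-1])
E
```

```text
13.9833 [554.94306841 135.72178471 405.10867854] [ 0.75157242  0.12146244 -0.83885856] 0.7375075025595283 (array([-0.44, 26.9 ,  1.4 ]), array([ 0.03, -0.06, -0.15]))
```

View pics/c6.png

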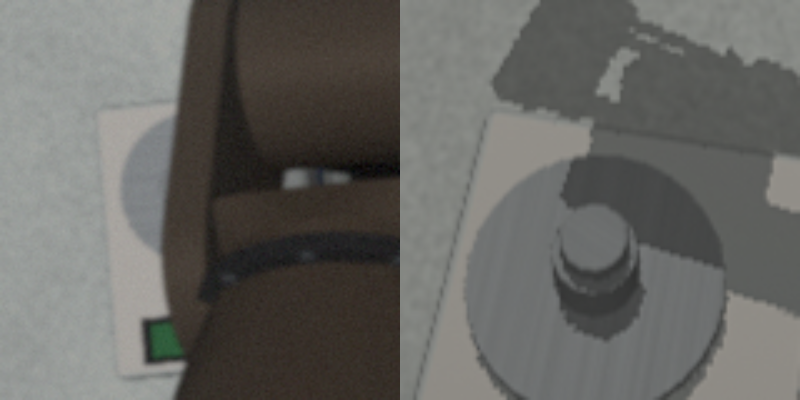

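arm_command(steps=[[-0.4,27.3,0,0,0,0],[-0.4,27.3,0,0,0,0],[-0.4,27.3,0,0,0,0],[-0.4,27.3,0,0,0,0],[-0.4,27.3,0,0,0,0],[-0.4,27.3,0,0,0,0],[-0.4,27.3,0,0,0,0],[-0.4,27.3,0.7,0,0,0],[-0.4,27.3,1.3,0,0,0],[-0.4,27.3,1.3,0,0,0],[-0.4,27.3,1.3,0,0,0],[-0.4,27.3,1.3,0,0,0]], jaw=9.5)

```text
t: 15.08
eef_pos: [514.1, -128.8, 391.4]
tcp_rot: [-3.142, -0.0, -0.132]
ft_force: [-0.3, 0.4, 0.2]
opening: 1.0
```

```bash
python3 - <<'E'
from h import *
s=state();print(s["t"],s["eef_pos"],toolshift((513.8,-130.2,322.8-171.3),np.radians(-7.7)))
S=read_camera("side");h=cv2.cvtColor(S,cv2.COLOR_RGB2HSV)
m=((h[:,:,0]>100)&(h[:,:,0]<125)&(h[:,:,1]>120)).astype(np.uint8)
for c in blobs(m,(320,150,420,245)): M=cv2.moments(c);p=(M["m10"]/M["m00"],M["m01"]/M["m00"]);print(cv2.boundingRect(c),p,onz("side",p,160),"before:",onz("side",(331.8,232.7),164))
E
```

```text
15.0833 [ 514.07383021 -128.81119824  391.36912728] (array([-0.01,  0.14,  6.86]), array([-0.  , -0.  ,  0.12]))
(351, 178, 22, 12) (362.4824902723735, 182.76653696498053) [ 513.6 -138.6  160. ] before: [534.1   9.6 164. ]
```

arm_command(steps=[[0,0.1,2,0,0,0],[0,0.1,4,0,0,0],[0,0.1,6,0,0,0],[0,0.1,6.8,0,0,0],[0,0.1,6.8,0,0,0],[0,0.1,6.8,0,0,0]])

```text
t: 15.63
eef_pos: [514.0, -130.9, 323.7]
tcp_rot: [3.142, -0.0, -0.134]
ft_force: [0.5, 0.3, 0.3]
opening: 0.998
```

arm_command(steps=[[0,0,0,0,0,0],[0,0,0,0,0,0],[0,0,0,0,0,0],[0,0,0,0,0,0],[0,0,0,0,0,0],[0,0,0,0,0,0],[0,0,0,0,0,0],[0,0,0,0,0,0],[0,0,0,0,0,0],[0,0,0,0,0,0]], jaw=3.5)

```text
t: 16.47
eef_pos: [513.7, -131.2, 323.2]
tcp_rot: [3.141, -0.0, -0.134]
ft_force: [1.4, -0.1, 0.5]
opening: 0.455
```

arm_command(steps=[[0,0,-0.5,0,0,0],[0,0,-1.5,0,0,0],[0,0,-3,0,0,0],[0,0,-4.5,0,0,0],[0,-1,-5,0,0,0],[0,-3,-5,0,0,0],[0,-5.5,-5,0,0,0],[0,-8,-5,0,0,0],[0,-10.5,-5,0,0,0],[0,-12.5,-5,0,0,0],[0,-14,-5,0,0,0],[0,-14,-5,0,0,0]])

```text
t: 17.47
eef_pos: [532.2, 10.4, 373.2]
tcp_rot: [-3.141, 0.0, -0.132]
ft_force: [-1.5, -1.3, -4.4]
opening: 0.455
```

arm_command(steps=[[0,0,0,0,0,0],[0,0,0,0,0,0],[0,0,0,0,0,0]])

```text
t: 17.72
eef_pos: [532.2, 7.1, 373.2]
tcp_rot: [3.141, 0.0, -0.135]
ft_force: [-0.7, -0.4, -4.2]
opening: 0.458
```

```bash
python3 - <<'E'
from h import *
s=state();print(s["t"],s["ft_force"],s["opening"],toolshift((533.5,9.5,327-171.3),np.radians(-7.7)))
S=read_camera("side")
cv2.imwrite("pics/c7.png",cv2.resize(S[170:320,240:400],(640,600))[:,:,::-1])
E
```

```text
17.7167 [-0.74974932 -0.38754291 -4.2203955 ] 0.45823333713506814 (array([ 0.09, -0.25,  4.62]), array([ 0.01,  0.01, -0.02]))
```

View pics/c7.png

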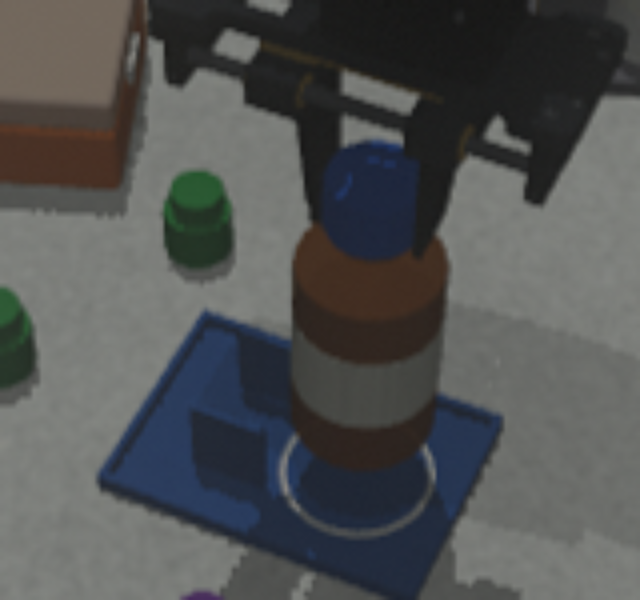

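arm_command(steps=[[0.1,-0.2,0.7,0,0,0],[0.1,-0.2,1.7,0,0,0],[0.1,-0.2,2.7,0,0,0],[0.1,-0.2,3.5,0,0,0],[0.1,-0.2,4.0,0,0,0],[0.1,-0.2,4.2,0,0,0],[0.1,-0.2,4.3,0,0,0],[0.1,-0.2,4.4,0,0,0],[0.1,-0.2,4.4,0,0,0],[0.1,-0.2,4.4,0,0,0]])

```text
t: 18.6
eef_pos: [533.6, 9.4, 329.5]
tcp_rot: [3.142, -0.001, -0.134]
ft_force: [0.1, -0.2, -4.9]
opening: 0.461
```

arm_command(steps=[[0,0,0.05,0,0,0],[0,0,0.1,0,0,0],[0,0,0.1,0,0,0],[0,0,0.1,0,0,0]])

```text
t: 18.93
eef_pos: [533.6, 9.4, 328.3]
tcp_rot: [3.141, -0.0, -0.134]
ft_force: [-0.0, -0.3, -4.6]
opening: 0.46
```

arm_command(steps=[[0,0,0.05,0,0,0],[0,0,0.1,0,0,0],[0,0,0.13,0,0,0],[0,0,0.13,0,0,0],[0,0,0.13,0,0,0]])

```text
t: 19.35
eef_pos: [533.6, 9.5, 327.3]
tcp_rot: [-3.142, -0.001, -0.134]
ft_force: [-1.4, 1.7, 1.9]
opening: 0.46
```

Contact. Release and rise clear.

arm_command(steps=[[0,0,0,0,0,0],[0,0,0,0,0,0],[0,0,0,0,0,0],[0,0,0,0,0,0],[0,0,0,0,0,0],[0,0,0,0,0,0],[0,0,0,0,0,0]], jaw=9.5)

```text
t: 19.93
eef_pos: [533.6, 9.4, 326.9]
tcp_rot: [3.142, -0.0, -0.134]
ft_force: [-0.6, 0.8, 0.0]
opening: 0.89
```

arm_command(steps=[[0,0,-2,0,0,0],[0,0,-4,0,0,0],[0,0,-7,0,0,0],[0,0,-10,0,0,0],[0,3,-10,0,0,0],[0,7,-10,0,0,0],[0,11,-10,0,0,0],[0,15,-10,0,0,0],[0,19,-10,0,0,0],[0,20,-10,0,0,0],[0,20,-10,0,0,0],[0,20,-10,0,0,0]])

```text
t: 20.93
eef_pos: [506.7, -188.9, 426.8]
tcp_rot: [-3.141, 0.0, -0.136]
ft_force: [0.5, -0.6, -0.6]
opening: 0.996
```

```bash
python3 - <<'E'
from h import *
s=state();print(s["t"],s["eef_pos"],s["ft_force"],s["opening"])
T=read_camera("top");S=read_camera("side")
cv2.imwrite("pics/c8.png",np.hstack([cv2.resize(T[190:350,70:350],(480,274)),cv2.resize(S[200:480,220:400],(176,274))])[:,:,::-1])
h=cv2.cvtColor(T,cv2.COLOR_RGB2HSV)
m=((h[:,:,0]>95)&(h[:,:,0]<125)&(h[:,:,2]>95)&(h[:,:,1]>150)).astype(np.uint8)
for c in blobs(m,(280,242,315,280)): e=cv2.fitEllipse(c);print("capT",e,onz("top",e[0],169))
B=cv2.resize(S[200:360,250:400],(375,400));C=cv2.resize(S[360:480,230:350],(400,400))
cv2.imwrite("pics/c8.png",np.hstack([B,C])[:,:,::-1])
E
```

```text
20.9333 [ 506.71822654 -188.88179081  426.77545099] [ 0.52631462 -0.56349457 -0.63839261] 0.9959442848140785
capT ((295.7589416503906, 259.529052734375), (23.606203079223633, 23.83619499206543), 136.39601135253906) [534.4  13.  169. ]
```

View pics/c8.png

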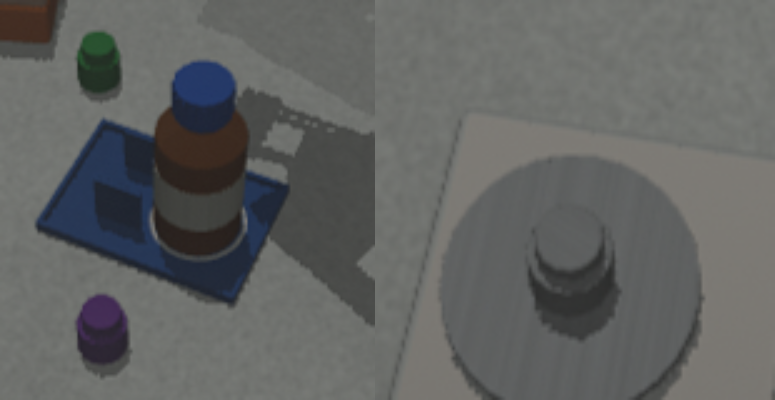

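```bash
python3 -c "
from cell import job_done; print(job_done())"
```

```text
the job is handed in; nothing more can be done
None
```

The job is done and handed in at about 21 s of the 69 s allowed. I have no verdict, because the hand-in reports none.

**What I did:** I stood the amber bottle on the bench about 140 mm from the ring mark. I used more than the suggested 110 mm so the gripper would have room for the weight. I then moved the steel weight from between the guards to the balance pan and put the bottle back on its ring. I lowered each thing in small steps until the wrist force showed contact, then released it.

**Last checks:**
- **Bottle:** it stands upright on the ring. The top camera puts its cap about 1 to 2 mm from the ring centre and about 2 mm from where it started.
- **Weight:** it stands upright and close to the middle of the pan, judged by eye in the side view.
- **Gripper:** it is open and clear of everything, with the wrist force at about zero.

**Disagreements:** before the pick, the estimates of the steel weight's position from the two cameras differed by about 3 mm, within the grasp tolerance. Two automatic image fits, one for the pan centre and one for the knob, came out a few millimetres off, so I used positions read from enlarged pictures instead.

**Not measured:** I did not measure the white bottle, brass weight, tube rack or tip box again at the end. The arm passed above or away from all of them, and no unexpected contact forces showed in the readings after each move.

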